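# Lay the steel shaft in its V-cradle and chock it

## Robot

A 7-joint arm with a two-finger parallel gripper is mounted at the origin on a cart in front of the work surface, level with it; the furniture and walls round the work are solid. World frame = base frame: x ahead of the robot, y to its left, z up, the work surface at z = 0. Lengths are in m, angles in rad, forces in N, time in s.
With the tool pointing down it reaches from about 0.4 to 0.9 m from the base axis. Payload 5.5 kg.
Tool frame: the origin (TCP) lies on the centre line of the jaws, within the pads' length; the fingertips stand env.finger_overhang ahead of it and the grasp point (between the pads) is the TCP (env.finger_overhang is the distance from the TCP to the fingertips, in m); y points along the fingers, z is the direction in which the jaws open and shut, and the axes are right-handed (so a half turn about y gives the same grasp; the last joint's range is limited). The gripper opens to 92 mm and grips with 3 to 60 N. Pads are 19 mm wide; open, the fingers measure 130 mm over their backs; the gripper's body (75 mm by 190 mm) begins 47 mm behind the grasp point.
Start: joints at [1.398, 0.501, -0.427, 1.55, 0.221, 1.138, -0.21], TCP at [0.274, -0.589, 0.246] pointing down, gripper open.
Joint ranges: [-2.88, 2.88], [-0.31, 2.03], [-1.54, 1.56], [0.2, 2.42], [-1.41, 4.55], [0.19, 2.02], [-2.57, 2.57]. Speed limits (rad/s): [2.57, 2.57, 3.14, 3.14, 3.14, 3.14, 3.14].

## Interface

Orientations are given as a unit quaternion [x, y, z, w].
In Python, from plant import env gives the robot as it stands.
- The arm moves only by the tool arm_command, never from a script. Its argument "increments" is a list of rows, each a list of 3 entries, a list of its own where there are three numbers: the gripper's target within -1 to 1 (shut at 1, half-way at 0, fully open at -1), then the shift along the tool's x, y, z in cm, then the turn about the tool's y in degrees. A call has 1 to 8 rows; each row shifts and turns the pose as measured when the row begins, along the tool's axes as they then stand; what a row does not reach is not made up. A row lasts 1/10 s, in which the tool goes at most 50 mm and 8.59 degrees, less where a joint would pass 70% of its speed; a pose out of reach is approached as far as the arm can. A call is refused whole if a number of a shift passes 5 or a number of a turn 8.59, either way. A call with a gripper value outside its range is refused whole. The fingers move at their own pace and stop on an object; "grip_force" is the grip in N (left out, the last holds). Time passes only in rows, so rows that do not move let the fingers close. It gives the time, the measured TCP pose, the force and the opening at its end, in the units of the state.
- env.observe(): the state, without advancing time (a new reading comes with each control period).
- env.get_image(name): name is "scene" or "top" or "wrist"; returns a dict with "image" (420x560x3 uint8, red, green, blue), "mtx" (3x3 intrinsics, pixels), "k1" (the pictures are not rectified: a ray, as slopes to the right and down, at radius r is drawn at 1 + k1 r^2 times it, then the intrinsics apply), "R" (3x3) and "t" (3): a world point X has camera coordinates R X + t; the wrist camera has in their place "mount" (4x4, takes a point from camera to tool coordinates, whose origin is the TCP and whose axes are the tool frame's). Camera axes: x right, y down, z forward; pixel columns grow to the right and rows downward; lengths in m; the calibration is good to about 2 mm. A picture is of the moment at which its call begins: read the wrist's pose just before it. There is no depth.
- env.job_done(): hands the job in, once; it reports no verdict.
Trained networks look in the newest picture that a camera, given by its name, has taken for a name from the list of things; names that differ only in an ending like _2 or _b are one class to them, and where a whole thing is asked for, a point or a joint stands for the part that bears it (a point fixed in the world has none). Each returns a list of dicts, best first, with "p" (0 to 1); they miss things now and then, are a little off and sometimes report something else, mostly with a low value. They report only what shows in the picture. A call takes as long as a camera call. They do not tell look-alikes from the thing itself.
- env.look_for(camera, target): "box" ([left, top, right, bottom] as shares, 0 to 1, of the picture: columns of its width, rows of its height, round what is visible of it).
- env.pinpoint(camera, target): "xy" ([column, row] as shares, 0 to 1, of the picture: columns of its width, rows of its height: a listed point, or the origin of a listed thing).
The state is a dict: "time_s": time; "joint_positions": joint angles; "qvel": joint speeds; "effort": joint torques, N m; "eef_pos": TCP position; "tool_rot": TCP orientation; "wrist_force": force on the tool from outside, world axes, zero at the start; "moment": the same for the moment, N m; "gripper_width": opening from 0.0 (shut) to 1.0 (fully open).
Only numpy, scipy, OpenCV 4.12 (cv2) and the standard library are available. Lean on these libraries where they do the work, as an engineer would, in place of code of your own. Each camera call takes 0.05 s, during which the arm holds its last target. There are 200 camera calls.

## Task

Lay the thick bright steel shaft along the two blue V supports of the cradle, lowering it right into the Vs and centring it lengthwise before you let go. Then stand the orange chock block upright, lengthwise and about midway, in the channel of the cradle's base plate between the shaft and the plate's raised front lip, so that the shaft cannot roll out. Leave the thinner brass rod alone.

Things in the scene. Friction and masses are not known exactly. Their poses are not given: they have to be found in the camera images.
- steel_shaft: bright silver-grey round steel shaft, 24 mm diameter, 220 mm long, about 0.4 kg, lying on the desk; it can roll. Origin at its middle on its axis; its own y axis runs along it; both ends are alike. At rest in the Vs its axis lies along the cradle's y at cradle x = +20 mm, z = 50 mm.
- chock: orange block with dark stripes, 28 mm (x) by 52 mm (y, its length) by 42 mm tall, 80 g, standing on the desk. Origin: centre of its underside. Half-turn symmetric. Best gripped across its end faces (52 mm apart along y), so no finger comes between it and the shaft. In the channel it fits lengthwise (y along cradle y) with its centre at cradle x = -26 to -6 mm, y about 0.
- cradle: fixed dark steel plate 8 mm thick, x -51 to +55, y +-103 mm, with two blue V supports 66 mm high, 16 mm thick, at y = -85 and +85 mm, free between. Origin at desk level; x points from the front lip (inner face x = -40 mm, top z = 16 mm) to the steep backs of the Vs; their fronts slope 20 degrees. Chock channel: plate top z = 8 mm, between lip and shaft, middle x = -16 mm.
- brass_rod: yellow brass round rod, 16 mm diameter, 220 mm long, lying on the desk; not to be used or moved. Origin at its middle on its axis, which is its y.
Things that resemble listed ones, but are neither listed nor needed, are in the scene too. There is more than one size of the chock; the one meant has the size given above.

How it is judged:
On the way, in this order (a step that is already met when the one before it is completed fails the run):
1. the steel shaft, still held, is lowered into the Vs (contact force between the fingers and steel_shaft above 0.5 N and z of steel_shaft in the frame of cradle between 0.044 and 0.065 m and x of steel_shaft in the frame of cradle between 0 and 0.035 m and y of steel_shaft in the frame of cradle between -0.03 and 0.03 m), for 0.05 s.
2. the steel shaft lies in both Vs, let go (contact force between the fingers and steel_shaft below 0.1 N and z of steel_shaft in the frame of cradle between 0.045 and 0.055 m and x of steel_shaft in the frame of cradle between 0.01 and 0.03 m and angle between the y axis of steel_shaft and the y axis of cradle, either way round below 0.1 rad), for 0.2 s.
3. the chock stands in the channel between shaft and lip (z of chock in the frame of cradle between 0.004 and 0.013 m and x of chock in the frame of cradle between -0.03 and 0 m), for 0.1 s.
At the end, for the whole second after the job is handed in: Shaft at rest in both Vs: axis within 10 mm (x) and 5 mm (z) of its seat, centred within 20 mm, aligned within 0.1 rad. Chock at rest, upright within 0.1 rad, on the plate (underside 4 to 12 mm over the desk) in the channel (x -30 to 0 mm), within 35 mm of mid-length, turned at most 0.35 rad (z of steel_shaft in the frame of cradle between 0.045 and 0.055 m and x of steel_shaft in the frame of cradle between 0.01 and 0.03 m and y of steel_shaft in the frame of cradle between -0.02 and 0.02 m and angle between the y axis of steel_shaft and the y axis of cradle, either way round below 0.1 rad and z of chock in the frame of cradle between 0.004 and 0.012 m and x of chock in the frame of cradle between -0.03 and 0 m and y of chock in the frame of cradle between -0.035 and 0.035 m and angle between chock's own z axis and vertical below 0.1 rad and angle between the y axis of chock and the y axis of cradle, either way round below 0.35 rad and linear speed of each of steel_shaft, chock below 0.02 m/s); the robot touches nothing.
It fails at once if the brass rod is moved by more than 30 mm (distance of brass_rod from where it was at the start of the episode above 0.03 m).
It also fails if it takes over 48 s, if anything falls off the work surface, if the arm or the gripper's body presses on something with over 40 N, if the wrist force passes 120 N, or if a joint passes its speed limit or range.

## Working session

There is one attempt and no reset: what is moved stays moved. The work goes in short steps, Python scripts to look and compute and a tool call to move; the robot and the scene stay as the last step left them, time stands still between calls to the robot, and variables do not carry over. Pictures are saved under pics/ and viewed, about 8 in all and at most 12, crops included, and the job is handed in when it is done.

Besides the shell and the picture viewer there is one more tool, called after "Emit:" by a JSON object that holds its "op" and its "data". arm_command: Moves the arm, as the interface text tells. Its arguments: {"type":"object","properties":{"increments":{"type":"array"},"grip_force":{"type":"number"}},"required":["increments"]}

```bash
mkdir -p pics; ls
cat > h.py <<'E'
import numpy as np, cv2
from plant import env
from scipy.spatial.transform import Rotation as Ro
def cam(name):
    s=env.observe(); g=env.get_image(name)
    if 'R' in g: R=np.array(g['R']);t=np.array(g['t'])
    else:
        M=np.array(g['mount']);Rt=Ro.from_quat(s['tool_rot']).as_matrix();p=np.array(s['eef_pos'])
        Rw=Rt@M[:3,:3];c=Rt@M[:3,3]+p;R=Rw.T;t=-R@c
    return g['image'],np.array(g['mtx']),float(g['k1']),R,t
def save(im,f): cv2.imwrite(f,im[...,::-1])
def proj(X,c):
    _,K,k,R,t=c;P=np.atleast_2d(X)@R.T+t;u=P[:,:2]/P[:,2:];u=u*(1+k*(u**2).sum(1,keepdims=True))
    return u@K[:2,:2].T+K[:2,2]
def ray(px,c):
    _,K,k,R,t=c;d=(np.array(px,float)-K[:2,2])@np.linalg.inv(K[:2,:2]).T;u=d.copy()
    for _ in range(20): u=d/(1+k*(u@u))
    return -R.T@t, R.T@np.array([u[0],u[1],1])
def onz(px,z,c):
    o,d=ray(px,c);return o+d*(z-o[2])/d[2]
E
python3 - <<'E'
from h import *
print(env.finger_overhang,{k:np.round(v,3) for k,v in env.observe().items()})
for n in ('top','scene'):
    c=cam(n);save(c[0],f'pics/{n}0.png');print(n,'cam pos',np.round(-c[3].T@c[4],3),c[1].round(1).tolist(),c[2])
    for th,z in (('steel_shaft',.012),('chock',0),('cradle',0),('brass_rod',.008)):
        for d in env.pinpoint(n,th):
            px=np.array(d['xy'])*[560,420];print(th,round(d['p'],2),px.round(0),onz(px,z,c).round(3))
        print('  box',[(round(d['p'],2),(np.array(d['box'])*[560,420,560,420]).round(0).tolist()) for d in env.look_for(n,th)])
E
```

```text
pics
0.019 {'time_s': np.float64(0.0), 'joint_positions': array([ 1.398,  0.502, -0.427,  1.551,  0.221,  1.138, -0.21 ]), 'qvel': array([ 0.   , -0.002,  0.   , -0.   ,  0.001, -0.001, -0.   ]), 'effort': array([ 1.0000e-03, -5.6659e+01, -5.8160e+00, -2.7911e+01, -6.9000e-02,
        3.1000e-02,  0.0000e+00]), 'eef_pos': array([ 0.274, -0.589,  0.245]), 'tool_rot': array([-0.153,  0.691, -0.69 ,  0.153]), 'wrist_force': array([-0.318,  0.579, -0.315]), 'moment': array([ 0.03 ,  0.022, -0.03 ]), 'gripper_width': np.float64(1.0)}
top cam pos [ 0.422 -0.075  0.887] [[434.6, 0.0, 280.8], [0.0, 434.6, 205.0], [0.0, 0.0, 1.0]] -0.042336012646441476
steel_shaft 0.86 [404. 189.] [ 0.546 -0.338  0.012]
  box [(0.76, [400.0, 134.0, 410.0, 240.0])]
chock 0.82 [234. 244.] [0.437 0.009 0.   ]
chock 0.73 [279. 211.] [ 0.503 -0.081  0.   ]
  box [(0.92, [262.0, 192.0, 290.0, 228.0]), (0.87, [221.0, 235.0, 248.0, 247.0]), (0.16, [319.0, 165.0, 334.0, 271.0])]
cradle 0.84 [188. 160.] [0.612 0.106 0.   ]
  box [(0.64, [131.0, 119.0, 242.0, 190.0]), (0.38, [220.0, 234.0, 249.0, 248.0])]
brass_rod 0.86 [325. 219.] [ 0.487 -0.176  0.008]
  box [(0.76, [317.0, 165.0, 338.0, 270.0])]
scene cam pos [0.035 0.202 0.668] [[410.0, 0.0, 279.1], [0.0, 410.0, 213.2], [0.0, 0.0, 1.0]] -0.08632657512218404
steel_shaft 0.82 [370. 189.] [ 0.543 -0.335  0.012]
steel_shaft 0.19 [259. 286.] [0.432 0.017 0.012]
  box [(0.56, [341.0, 156.0, 403.0, 222.0])]
chock 0.83 [258. 288.] [0.436 0.017 0.   ]
chock 0.83 [283. 244.] [ 0.509 -0.08   0.   ]
  box [(0.96, [246.0, 266.0, 274.0, 296.0]), (0.91, [269.0, 216.0, 302.0, 260.0])]
cradle 0.58 [182. 245.] [0.61  0.108 0.   ]
  box [(0.93, [129.0, 197.0, 235.0, 281.0])]
brass_rod 0.63 [329. 228.] [ 0.491 -0.184  0.008]
  box [(0.67, [306.0, 193.0, 357.0, 266.0]), (0.27, [128.0, 197.0, 235.0, 279.0])]
```

Run:
```python
import cv2
a=cv2.imread('pics/top0.png')[90:290,110:430];cv2.imwrite('pics/t0c.png',cv2.resize(a,None,fx=2.5,fy=2.5,interpolation=2))
a=cv2.imread('pics/scene0.png')[140:310,110:420];cv2.imwrite('pics/s0c.png',cv2.resize(a,None,fx=2.5,fy=2.5,interpolation=2))
```

```text
(no output)
```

View pics/t0c.png

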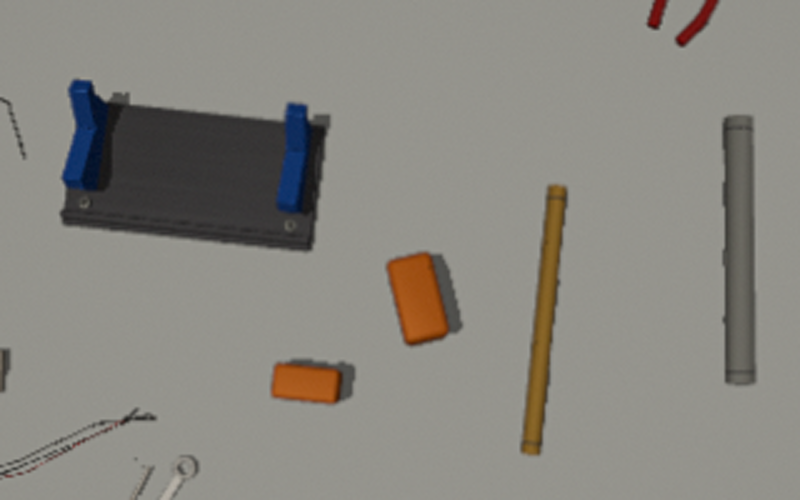

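View pics/s0c.png

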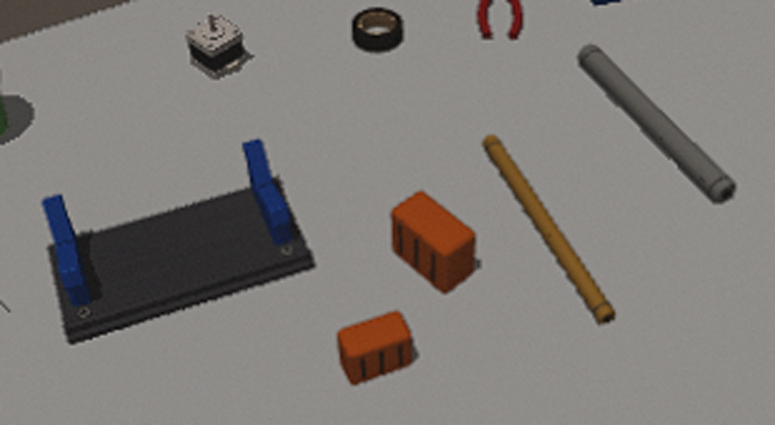

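Top view: cradle upper left (plate corners at about (62,222), (310,249) of the crop), with its lip toward the robot. Steel shaft is at right and runs along world x. The smaller orange block (about 54x27 mm at its top) is the real chock; the bigger one is about 67 mm long, so it's the look-alike.

```bash
cat >> h.py <<'E'
def tool():
    s=env.observe();return np.array(s['eef_pos']),Ro.from_quat(s['tool_rot']).as_matrix(),s
def plan(goal,jaw=None):
    """total shift in present tool axes (cm) and turn about tool y (deg) to bring jaw axis along world xy-angle jaw (deg)"""
    p,R,s=tool();d=R.T@(np.array(goal)-p)*100
    a=np.degrees(np.arctan2(R[1,2],R[0,2]))
    out=None
    if jaw is not None:
        w=(jaw-a+90)%180-90; out=(-w if R[2,1]<0 else w)
    print('t',round(float(s['time_s']),2),'p',p.round(4),'jaw',round(a,2),'tilt',np.round(R[:,1],3),'shift',d.round(2),'turn',out,'q7',s['joint_positions'].round(2).tolist(),'w',round(float(s['gripper_width'])*92,1),'F',np.round(s['wrist_force'],1))
    return R
E
python3 - <<'E'
from h import *
c=cam('top')
def cr(x,y): return (110+x/2.5-.3,90+y/2.5-.3)
e=[onz(cr(738,117),.018,c),onz(cr(740,383),.018,c)];m=(e[0]+e[1])/2;print('shaft',np.round(e,4),m.round(4),np.linalg.norm(e[0]-e[1]))
for n,q,z in (('FL',(62,222),0),('FR',(310,249),0),('BR',(327,124),8e-3),('ch',(275,364),.042),('ch',(341,371),.042),('ch',(337,402),.042),('ch',(273,395),.042)): print(n,onz(cr(*q),z,c).round(4))
d=e[0]-e[1];sa=np.degrees(np.arctan2(d[1],d[0]));print(sa)
R=plan([m[0],m[1],.16],sa+90);print(R.round(3))
E
```

```text
shaft [[ 0.6538 -0.3429  0.018 ]
 [ 0.4355 -0.3352  0.018 ]] [ 0.5447 -0.3391  0.018 ] 0.2185359463803243
FL [0.5747 0.2162 0.    ]
FR [0.5499 0.0109 0.    ]
BR [ 0.653  -0.0039  0.008 ]
ch [0.4541 0.034  0.042 ]
ch [ 0.4481 -0.0172  0.042 ]
ch [ 0.4242 -0.014   0.042 ]
ch [0.4301 0.0355 0.042 ]
-2.036747041716204
t 0.95 p [ 0.2744 -0.5892  0.2457] jaw -65.03 tilt [ 0.  0. -1.] shift [-35.05   8.58 -11.27] turn 27.009561922522636 q7 [1.4, 0.5, -0.43, 1.55, 0.22, 1.14, -0.21] w 92.4 F [-0.4  0.3 -1.1]
[[-0.907  0.     0.422]
 [-0.422  0.    -0.907]
 [-0.    -1.    -0.   ]]
```

Emit:
{"op": "arm_command", "data": {"increments": [[-1, [-4.4, 1.1, -1.4], 0], [-1, [-4.4, 1.1, -1.4], 0], [-1, [-4.4, 1.1, -1.4], 0], [-1, [-4.4, 1.1, -1.4], 0], [-1, [-4.4, 1.1, -1.4], 0], [-1, [-4.4, 1.1, -1.4], 0], [-1, [-4.4, 1.1, -1.4], 0], [-1, [-4.4, 1.1, -1.4], 0]], "grip_force": 30}}

```text
time_s: 1.75
eef_pos: [0.5491, -0.3459, 0.1553]
tool_rot: [0.146, -0.688, 0.696, -0.144]
wrist_force: [-0.7, -1.2, -0.2]
gripper_width: 0.998
```

Emit:
{"op": "arm_command", "data": {"increments": [[-1, [0, 0, 0], 6.75], [-1, [0, 0, 0], 6.75], [-1, [0, 0, 0], 6.75], [-1, [0, 0, 0], 6.75], [-1, [0, 0, 0], 0]]}}

```text
time_s: 2.25
eef_pos: [0.5576, -0.332, 0.1528]
tool_rot: [-0.021, -0.706, 0.708, 0.019]
wrist_force: [0.4, 0.0, 0.1]
gripper_width: 1.002
```

Run:
```python
from h import *
plan([.5447,-.339,.022],88)
c=cam('wrist')
im=c[0].copy()
for y in (-.11,0,.11):
    a=np.radians(-2.04);q=proj([.5447+y*np.cos(a),-.339+y*np.sin(a),.012],c)[0];cv2.circle(im,tuple(int(v) for v in q),4,(255,0,0),1)
save(im,'pics/w1.png')
for d in env.pinpoint('wrist','steel_shaft'):
    px=np.array(d['xy'])*[560,420];print(d['p'],px,onz(px,.012,c).round(4))
```

```text
t 2.25 p [ 0.5576 -0.332   0.1528] jaw -93.24 tilt [ 0.002 -0.002 -1.   ] shift [ 1.28 13.08  0.75] turn -1.241454761480611 q7 [0.75, 0.59, -0.36, 1.64, 0.24, 0.96, -1.32] w 92.2 F [0.4 0.  0.1]
0.64 [288.792 211.386] [ 0.5459 -0.3402  0.012 ]
```

View pics/w1.png

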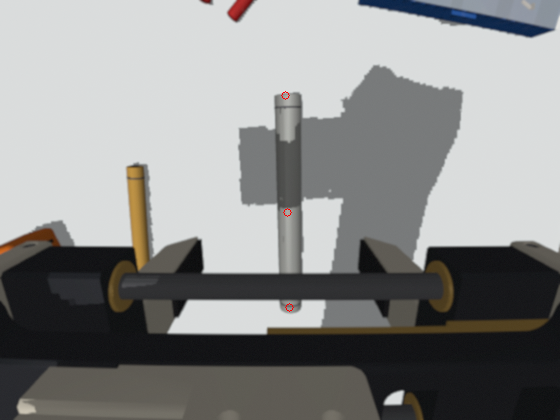

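The projected shaft circles lie on the shaft (ends at (286,95) and (289,307)), so the estimate holds. Descending now.

Emit:
{"op": "arm_command", "data": {"increments": [[-1, [0.6, 3.3, 0.4], -1.2], [-1, [0.6, 3.3, 0.4], 0], [-1, [0, 3.3, 0], 0], [-1, [0, 0, 0], 0]]}}

```text
time_s: 2.75
eef_pos: [0.5468, -0.3424, 0.0537]
tool_rot: [-0.01, -0.705, 0.709, 0.005]
wrist_force: [-0.7, 0.7, -0.1]
gripper_width: 1.003
```

Run:
```python
from h import *
plan([.545,-.3395,.0225],88)
```

```text
t 2.75 p [ 0.5468 -0.3424  0.0537] jaw -91.17 tilt [ 0.007 -0.005 -1.   ] shift [ 0.21  3.12 -0.3 ] turn 0.827048973744013 q7 [0.75, 0.7, -0.33, 1.69, 0.3, 0.78, -1.31] w 92.3 F [-0.7  0.7 -0.1]
```

Emit:
{"op": "arm_command", "data": {"increments": [[-1, [0.2, 1.6, -0.3], 0.8], [-1, [0, 1.5, 0], 0], [-1, [0, 0, 0], 0]]}}

```text
time_s: 3.05
eef_pos: [0.5466, -0.3412, 0.0245]
tool_rot: [-0.015, -0.705, 0.709, 0.008]
wrist_force: [0.3, 0.5, 0.3]
gripper_width: 1.0
```

Run:
```python
from h import *
plan([.545,-.3395,.0225],88)
```

```text
t 3.05 p [ 0.5466 -0.3412  0.0245] jaw -91.79 tilt [ 0.01  -0.007 -1.   ] shift [ 0.16  0.2  -0.17] turn 0.20811198312270562 q7 [0.74, 0.74, -0.31, 1.7, 0.32, 0.73, -1.33] w 92.0 F [0.3 0.5 0.3]
```

Emit:
{"op": "arm_command", "data": {"increments": [[-1, [0.2, 0.2, -0.2], 0], [1, [0, 0, 0], 0], [1, [0, 0, 0], 0], [1, [0, 0, 0], 0], [1, [0, 0, 0], 0], [1, [0, 0, 0], 0], [1, [0, 0, 0], 0], [1, [0, 0, 0], 0]], "grip_force": 40}}

```text
time_s: 3.85
eef_pos: [0.5482, -0.341, 0.0279]
tool_rot: [-0.016, -0.703, 0.711, 0.004]
wrist_force: [0.4, -1.2, -0.7]
gripper_width: 0.437
```

Run:
```python
from h import *
plan([.545,-.3395,.2])
```

```text
t 3.85 p [ 0.5482 -0.341   0.0279] jaw -91.68 tilt [ 0.017 -0.011 -1.   ] shift [  0.03 -17.21   0.04] turn None q7 [0.74, 0.74, -0.31, 1.71, 0.32, 0.73, -1.33] w 40.2 F [ 0.4 -1.2 -0.7]
```

Emit:
{"op": "arm_command", "data": {"increments": [[1, [0.1, 0.3, 0], 0], [1, [0, 0.2, 0], 0], [1, [0, 0.1, 0], 0], [1, [0, 0.1, 0], 0], [1, [0, 0.05, 0], 0]]}}

```text
time_s: 4.35
eef_pos: [0.5475, -0.3408, 0.0226]
tool_rot: [-0.016, -0.703, 0.711, 0.005]
wrist_force: [-1.3, 1.2, 1.7]
gripper_width: 0.247
```

Run:
```python
from h import *
plan([.545,-.3395,.2])
```

```text
t 4.35 p [ 0.5475 -0.3408  0.0226] jaw -91.7 tilt [ 0.016 -0.011 -1.   ] shift [ -0.04 -17.74   0.07] turn None q7 [0.74, 0.74, -0.31, 1.71, 0.32, 0.72, -1.33] w 22.7 F [-1.3  1.2  1.7]
```

Emit:
{"op": "arm_command", "data": {"increments": [[1, [0, 0.05, 0], 0], [1, [0, 0.05, 0], 0], [1, [0, -2, 0], 0], [1, [0, -4, 0], 0], [1, [0, -4, 0], 0], [1, [0, -4, 0], 0], [1, [0, -4, 0], 0]]}}

```text
time_s: 5.05
eef_pos: [0.5363, -0.3347, 0.1938]
tool_rot: [0.008, 0.708, -0.706, -0.013]
wrist_force: [-0.0, -0.3, -3.7]
gripper_width: 0.248
```

Run:
```python
from h import *
# cradle estimate from top-view plate corners (cradle coords -> world)
A=np.array([[-.051,.103],[-.051,-.103],[.055,-.103]]);B=np.array([[.5747,.2162],[.5499,.0109],[.653,-.0039]])
ca=A-A.mean(0);cb=B-B.mean(0);th=np.arctan2((ca[:,0]*cb[:,1]-ca[:,1]*cb[:,0]).sum(),(ca*cb).sum())
R2=np.array([[np.cos(th),-np.sin(th)],[np.sin(th),np.cos(th)]]);o=B.mean(0)-R2@A.mean(0)
print('yaw',np.degrees(th),o.round(4),((A@R2.T+o-B)*1000).round(1))
s=R2@[.02,0]+o;print('seat',s.round(4))
plan([s[0],s[1],.19],np.degrees(th))
```

```text
yaw -7.399791875796341 [0.6125 0.1064] [[ 0.5 -1.1]
 [-1.2 -0. ]
 [ 0.8  1.1]]
seat [0.6323 0.1039]
t 5.05 p [ 0.5363 -0.3347  0.1938] jaw -91.66 tilt [-0.007  0.003 -1.   ] shift [ -8.33   0.43 -44.11] turn -84.26271212274307 q7 [0.79, 0.52, -0.38, 1.64, 0.22, 1.03, -1.26] w 22.8 F [-0.  -0.3 -3.7]
```

Emit:
{"op": "arm_command", "data": {"increments": [[1, [0, 0, 0], -8.4], [1, [0, 0, 0], -8.4], [1, [0, 0, 0], -8.4], [1, [0, 0, 0], -8.4], [1, [0, 0, 0], -8.4], [1, [0, 0, 0], -8.4], [1, [0, 0, 0], -8.4], [1, [0, 0, 0], -8.4]]}}

```text
time_s: 5.85
eef_pos: [0.5344, -0.3347, 0.1927]
tool_rot: [-0.393, 0.591, -0.587, 0.389]
wrist_force: [-0.8, -0.2, -4.5]
gripper_width: 0.252
```

Emit:
{"op": "arm_command", "data": {"increments": [[1, [0, 0, 0], -8.4], [1, [0, 0, 0], -8.4], [1, [0, 0, 0], 0]]}}

```text
time_s: 6.15
eef_pos: [0.5314, -0.3339, 0.188]
tool_rot: [-0.477, 0.529, -0.518, 0.473]
wrist_force: [-0.7, 0.6, -4.2]
gripper_width: 0.252
```

Run:
```python
from h import *
plan([.6323,.1039,.19],-7.4)
```

```text
t 6.15 p [ 0.5314 -0.3339  0.188 ] jaw -5.58 tilt [-0.015  0.007 -1.   ] shift [-44.56  -0.05   5.78] turn 1.8181473835695101 q7 [1.02, 0.6, -0.71, 1.64, 0.43, 1.08, 0.09] w 23.2 F [-0.7  0.6 -4.2]
```

Emit:
{"op": "arm_command", "data": {"increments": [[1, [-4.7, 0, 0.6], 0], [1, [-4.7, 0, 0.6], 0], [1, [-4.7, 0, 0.6], 0], [1, [-4.7, 0, 0.6], 0], [1, [-4.7, 0, 0.6], 0], [1, [-4.7, 0, 0.6], 0], [1, [-4.7, 0, 0.6], 0], [1, [-4.7, 0, 0.6], 0]]}}

```text
time_s: 6.95
eef_pos: [0.6213, 0.0304, 0.1799]
tool_rot: [-0.465, 0.544, -0.531, 0.453]
wrist_force: [2.1, -0.5, -3.3]
gripper_width: 0.251
```

Run:
```python
from h import *
plan([.6323,.1039,.15],-7.4)
```

```text
t 6.95 p [0.6213 0.0304 0.1799] jaw -9.02 tilt [-0.025  0.004 -1.   ] shift [-7.43  2.99  0.01] turn -1.615960194444412 q7 [0.43, 0.61, -0.73, 1.65, 0.44, 1.08, -0.59] w 23.1 F [ 2.1 -0.5 -3.3]
```

Emit:
{"op": "arm_command", "data": {"increments": [[1, [-3.8, 1.5, 0], -1.6], [1, [-3.6, 1.5, 0], 0], [1, [0, 0, 0], 0]]}}

```text
time_s: 7.25
eef_pos: [0.6307, 0.1185, 0.1484]
tool_rot: [-0.471, 0.54, -0.523, 0.462]
wrist_force: [-1.0, 1.2, -3.2]
gripper_width: 0.248
```

Run:
```python
from h import *
plan([.6323,.1039,.1],-7.4)
p,R,s=tool()
c=cam('top');im=c[0].copy()
th=np.radians(-7.4);Rc=Ro.from_euler('z',th).as_matrix();o=np.array([.6125,.1064,0])
def mk(X,col):
    for q in proj(np.atleast_2d(X)@Rc.T+o,c): cv2.circle(im,tuple(int(round(v)) for v in q),1,col,-1)
mk([[-.051,.103,0],[-.051,-.103,0],[.055,-.103,.008],[.055,.103,.008]],(255,0,0))
save(cv2.resize(im[90:240,100:300],None,fx=4,fy=4,interpolation=2),'pics/t2.png')
w=cam('wrist');im=w[0].copy();c=w
mk([[-.051,.103,0],[-.051,-.103,0],[.055,-.103,.008],[.055,.103,.008],[-.04,.103,.016],[-.04,-.103,.016]],(255,0,0))
save(im,'pics/w2.png')
```

```text
t 7.25 p [0.6307 0.1185 0.1484] jaw -7.44 tilt [-0.025  0.011 -1.   ] shift [1.46 4.81 0.47] turn -0.04270088381905168 q7 [0.28, 0.68, -0.72, 1.62, 0.48, 1.05, -0.71] w 22.8 F [-1.   1.2 -3.2]
```

View pics/t2.png

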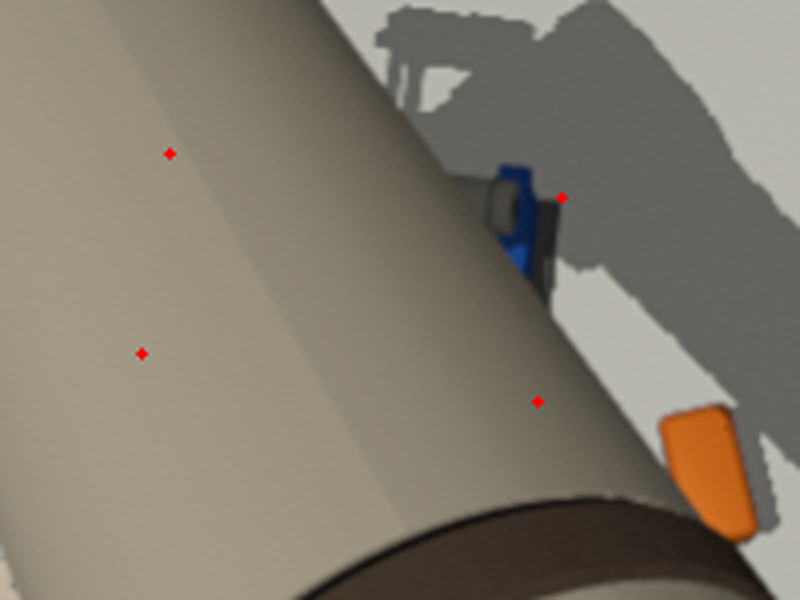

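View pics/w2.png

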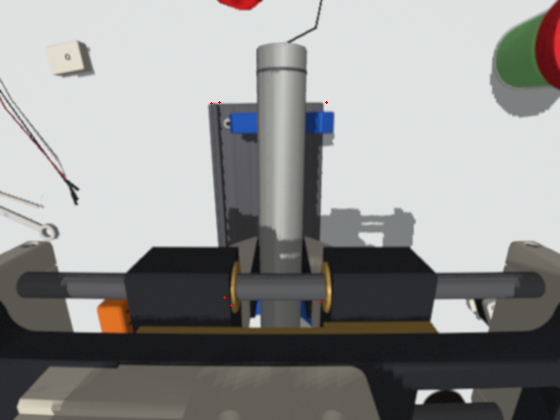

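Top view is blocked by the arm (only the right V, (515,200), shows). In the wrist view the predicted plate corners (210,103) and (326,103) sit on the real ones; the shaft is held, with its far end at about (282,45).

Run:
```python
from h import *
c=cam('wrist');p,R,s=tool()
th=np.radians(-7.4);Rc=Ro.from_euler('z',th).as_matrix();o=np.array([.6125,.1064,0])
ends=[]
for z in (p[2]-.010,p[2]+.002):
    X=onz((282,45),z,c);print(X.round(4),'along from TCP',(Rc.T@(X-p)).round(4),'cradle',(Rc.T@(X-o)).round(4))
print('TCP cradle',(Rc.T@(p-o)).round(4))
# V-support far faces check: blue mask rows
b=c[0].astype(int);m=(b[...,2]>b[...,0]+50)&(b[...,2]>b[...,1]+40);m[160:]=0;ys,xs=np.nonzero(m);print('blue box',xs.min(),xs.max(),ys.min(),ys.max())
for X in ([-.04,.093,.03],[.05,.093,.066],[.05,.077,.066]): print(proj(Rc@np.array(X)+o,c))
plan([*(Rc@[.02,0,0]+o)[:2],.1],-7.4)
```

```text
[0.6469 0.2192 0.1394] along from TCP [-0.      0.1108 -0.01  ] cradle [0.0196 0.1163 0.1394]
[0.6468 0.2164 0.1514] along from TCP [0.0002 0.108  0.002 ] cradle [0.0198 0.1135 0.1514]
TCP cradle [0.0196 0.0055 0.1494]
blue box 228 331 106 129
[[213.82866881 109.22119271]]
[[326.61813553 106.10079071]]
[[325.86792625 129.10574042]]
t 7.4 p [0.6327 0.1093 0.1494] jaw -7.85 tilt [-0.023  0.004 -1.   ] shift [0.56 4.94 0.15] turn -0.45287954961098364 q7 [0.29, 0.68, -0.72, 1.62, 0.48, 1.05, -0.71] w 23.2 F [-0.1 -0.2 -3.9]
```

Emit:
{"op": "arm_command", "data": {"increments": [[1, [0.4, 2.5, 0.1], -0.4], [1, [0.2, 2.5, 0.1], 0], [1, [0, 1.5, 0], 0], [1, [0, 0, 0], 0]]}}

```text
time_s: 7.8
eef_pos: [0.6351, 0.094, 0.0837]
tool_rot: [-0.467, 0.54, -0.531, 0.457]
wrist_force: [0.3, -0.4, -3.5]
gripper_width: 0.249
```

Run:
```python
from h import *
plan([.6323,.1042,.0605],-7.4)
```

```text
t 7.8 p [0.6351 0.094  0.0837] jaw -8.42 tilt [-0.019 -0.001 -1.   ] shift [-0.98  2.33 -0.38] turn -1.0186711182498271 q7 [0.28, 0.75, -0.67, 1.66, 0.54, 0.94, -0.74] w 22.9 F [ 0.3 -0.4 -3.5]
```

Emit:
{"op": "arm_command", "data": {"increments": [[1, [-0.7, 0.3, -0.3], -0.6], [1, [-0.2, 0.3, 0], 0], [1, [0, 0.3, 0], 0], [1, [0, 0, 0], 0]]}}

```text
time_s: 8.2
eef_pos: [0.6351, 0.103, 0.077]
tool_rot: [-0.468, 0.537, -0.53, 0.46]
wrist_force: [-0.8, 0.8, -4.3]
gripper_width: 0.248
```

Run:
```python
from h import *
plan([.6323,.1042,.0605],-7.4)
```

```text
t 8.2 p [0.6351 0.103  0.077 ] jaw -7.99 tilt [-0.016 -0.001 -1.   ] shift [-0.08  1.65 -0.27] turn -0.5916476948785174 q7 [0.26, 0.76, -0.66, 1.66, 0.55, 0.93, -0.75] w 22.8 F [-0.8  0.8 -4.3]
```

Emit:
{"op": "arm_command", "data": {"increments": [[1, [-0.1, 0.4, -0.4], -0.6], [1, [0, 0.4, -0.1], 0], [1, [0, 0.4, 0], 0], [1, [0, 0, 0], 0]]}}

```text
time_s: 8.6
eef_pos: [0.6303, 0.1055, 0.0654]
tool_rot: [-0.471, 0.534, -0.528, 0.464]
wrist_force: [0.0, -0.9, -4.1]
gripper_width: 0.25
```

Run:
```python
from h import *
plan([.6323,.1042,.0605],-7.4)
```

```text
t 8.6 p [0.6303 0.1055 0.0654] jaw -7.29 tilt [-0.014 -0.    -1.   ] shift [0.1  0.48 0.22] turn 0.10623353059082774 q7 [0.25, 0.77, -0.66, 1.68, 0.57, 0.91, -0.76] w 23.0 F [ 0.  -0.9 -4.1]
```

Emit:
{"op": "arm_command", "data": {"increments": [[1, [0, 0.3, 0.2], 0], [1, [0, 0.3, 0], 0], [1, [0, 0.1, 0], 0]]}}

```text
time_s: 8.9
eef_pos: [0.6317, 0.1056, 0.061]
tool_rot: [-0.472, 0.534, -0.528, 0.463]
wrist_force: [-3.7, -1.3, 4.3]
gripper_width: 0.249
```

Run:
```python
from h import *
plan([.6323,.1042,.0605],-7.4)
c=cam('wrist');save(c[0],'pics/w3.png')
```

```text
t 8.9 p [0.6317 0.1056 0.061 ] jaw -7.26 tilt [-0.015 -0.002 -1.   ] shift [0.13 0.05 0.08] turn 0.1407312722212879 q7 [0.25, 0.78, -0.65, 1.67, 0.57, 0.9, -0.76] w 22.9 F [-3.7 -1.3  4.3]
```

View pics/w3.png

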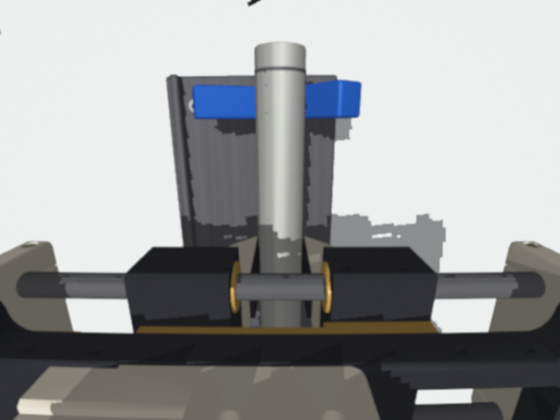

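Shaft is in the V (far V around row 100, shaft end overhanging the plate by a little). Contact force has changed sign, so I'm letting go.

Emit:
{"op": "arm_command", "data": {"increments": [[1, [0, 0.1, 0], 0], [0.3, [0, 0.05, 0], 0], [0.2, [0, 0.05, 0], 0], [0, [0, 0.05, 0], 0], [-0.5, [0, 0.05, 0], 0], [-1, [0, 0.05, 0], 0], [-1, [0, 0.05, 0], 0], [-1, [0, 0.05, 0], 0]]}}

```text
time_s: 9.75
eef_pos: [0.6347, 0.1061, 0.0586]
tool_rot: [-0.47, 0.533, -0.529, 0.464]
wrist_force: [0.1, 0.9, 0.1]
gripper_width: 0.785
```

Emit:
{"op": "arm_command", "data": {"increments": [[-1, [0, 0, 0], 0], [-1, [0, 0, 0], 0], [-1, [0, -1, 0], 0], [-1, [0, -2, 0], 0], [-1, [0, -4, 0], 0], [-1, [0, -4, 0], 0], [-1, [0, -3, 0], 0]]}}

```text
time_s: 10.45
eef_pos: [0.6324, 0.1056, 0.1995]
tool_rot: [-0.473, 0.535, -0.526, 0.461]
wrist_force: [-0.3, 0.5, 0.4]
gripper_width: 1.005
```

Run:
```python
from h import *
# chock centre from top-face corners seen in first top picture
P=np.array([[.4541,.034],[.4481,-.0172],[.4242,-.014],[.4301,.0355]]);m=P.mean(0);d=(P[0]+P[3]-P[1]-P[2])/2
print('chock',m.round(4),np.linalg.norm(d),np.degrees(np.arctan2(d[1],d[0])))
plan([m[0],m[1],.15],np.degrees(np.arctan2(d[1],d[0])))
```

```text
chock [0.4391 0.0096] 0.05070034516647791 83.26045402767531
t 10.45 p [0.6324 0.1056 0.1995] jaw -7.23 tilt [-0.021 -0.002 -1.   ] shift [ 11.93   5.37 -17.86] turn 89.50731081248489 q7 [0.31, 0.62, -0.75, 1.59, 0.45, 1.13, -0.67] w 92.4 F [-0.3  0.5  0.4]
```

Emit:
{"op": "arm_command", "data": {"increments": [[-1, [2.4, 0, -3.6], 0], [-1, [2.4, 0, -3.6], 0], [-1, [2.4, 0, -3.6], 0], [-1, [2.4, 0, -3.6], 0], [-1, [2.4, 0, -3.6], 0], [-1, [0, 0, 0], -8.2], [-1, [0, 0, 0], -8.2], [-1, [0, 0, 0], -8.2]]}}

```text
time_s: 11.25
eef_pos: [0.4348, 0.008, 0.2123]
tool_rot: [0.576, -0.414, 0.416, -0.569]
wrist_force: [0.3, 0.7, 0.2]
gripper_width: 0.999
```

Emit:
{"op": "arm_command", "data": {"increments": [[-1, [0, 0, 0], -8.2], [-1, [0, 0, 0], -8.2], [-1, [0, 0, 0], -8.2], [-1, [0, 0, 0], -8.2], [-1, [0, 0, 0], -8.2], [-1, [0, 0, 0], -8.2], [-1, [0, 0, 0], -8.2], [-1, [0, 0, 0], -8.2]]}}

```text
time_s: 12.05
eef_pos: [0.4351, 0.0082, 0.2181]
tool_rot: [0.714, -0.018, 0.022, -0.7]
wrist_force: [-0.1, 0.5, 0.1]
gripper_width: 0.995
```

Run:
```python
from h import *
plan([.4391,.0096,.15],83.3)
for n in ('wrist','top'):
    c=cam(n);im=c[0].copy()
    for d in env.pinpoint(n,'chock'):
        px=np.array(d['xy'])*[560,420];print(n,d['p'],px.round(),onz(px,0,c).round(4))
    a=np.radians(83.3-90);Rk=Ro.from_euler('z',a).as_matrix()
    X=np.array([[x,y,z] for z in (0,.042) for x in (-.014,.014) for y in (-.026,.026)])@Rk.T+[.4391,.0096,0]
    for q in proj(X,c): cv2.circle(im,tuple(int(round(v)) for v in q),2,(0,255,0),-1)
    save(im,f'pics/{n}4.png')
a,b=cv2.imread('pics/wrist4.png'),cv2.imread('pics/top4.png')[90:290,110:310]
cv2.imwrite('pics/c4.png',np.hstack([cv2.resize(a,(400,300)),cv2.resize(b,(400,400))[:300]] ))
```

```text
t 12.05 p [0.4351 0.0082 0.2181] jaw 86.77 tilt [ 0.004 -0.02  -1.   ] shift [0.36 6.81 0.29] turn 3.4675388522066157 q7 [0.98, 0.32, -1.23, 2.08, 0.39, 0.99, 1.06] w 91.5 F [-0.1  0.5  0.1]
wrist 0.81 [225. 239.] [ 0.5054 -0.0739  0.    ]
wrist 0.79 [287. 188.] [0.4409 0.0114 0.    ]
top 0.72 [275. 215.] [ 0.496 -0.074  0.   ]
```

View pics/c4.png

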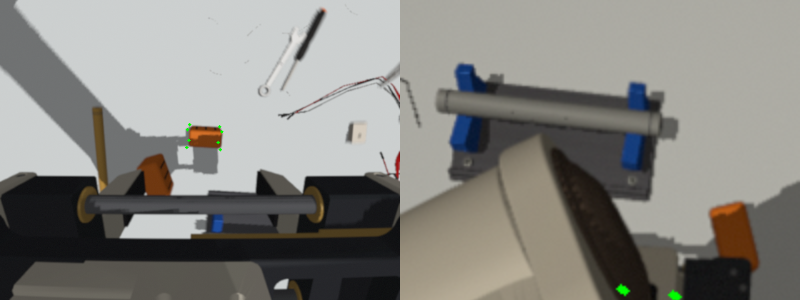

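Wrist (left): the chock at about (205,137) matches the projected corners and sits between the jaws. Top (right): the shaft lies in both Vs, ends at about (440,100) and (660,123).

Emit:
{"op": "arm_command", "data": {"increments": [[-1, [0.2, 3.5, 0.1], 1.7], [-1, [0.2, 3.5, 0.1], 1.7], [-1, [0, 3.5, 0], 0], [-1, [0, 3, 0], 0], [-1, [0, 0, 0], 0]]}}

```text
time_s: 12.75
eef_pos: [0.4434, 0.0051, 0.0808]
tool_rot: [0.713, -0.049, 0.057, -0.697]
wrist_force: [-0.9, 0.4, 0.1]
gripper_width: 1.002
```

Run:
```python
from h import *
plan([.440,.0105,.030],83.3)
```

```text
t 12.75 p [0.4434 0.0051 0.0808] jaw 81.36 tilt [ 0.009 -0.023 -1.   ] shift [-0.48  5.07  0.59] turn -1.9379629093208592 q7 [0.68, 0.55, -0.92, 2.17, 0.7, 0.74, 0.71] w 92.2 F [-0.9  0.4  0.1]
```

Emit:
{"op": "arm_command", "data": {"increments": [[-1, [-0.3, 2, 0.4], -1.5], [-1, [-0.2, 2, 0.2], -0.4], [-1, [0, 1, 0], 0], [-1, [0, 0, 0], 0]]}}

```text
time_s: 13.15
eef_pos: [0.4433, 0.0109, 0.0336]
tool_rot: [0.714, -0.038, 0.05, -0.697]
wrist_force: [-0.7, 0.7, 0.4]
gripper_width: 1.005
```

Run:
```python
from h import *
plan([.440,.0105,.030],83.3)
```

```text
t 13.15 p [0.4433 0.0109 0.0336] jaw 82.86 tilt [ 0.014 -0.025 -1.   ] shift [-0.33  0.35 -0.07] turn -0.4382259206162331 q7 [0.59, 0.62, -0.82, 2.19, 0.83, 0.66, 0.61] w 92.4 F [-0.7  0.7  0.4]
```

Emit:
{"op": "arm_command", "data": {"increments": [[-1, [-0.3, 0.3, 0], -0.4], [1, [-0.05, 0.1, 0], 0], [1, [0, 0.1, 0], 0], [1, [0, 0.07, 0], 0], [1, [0, 0.07, 0], 0], [1, [0, 0.07, 0], 0], [1, [0, 0.07, 0], 0], [1, [0, 0.07, 0], 0]], "grip_force": 25}}

```text
time_s: 13.95
eef_pos: [0.4433, 0.0105, 0.0296]
tool_rot: [0.715, -0.034, 0.051, -0.696]
wrist_force: [-6.1, -1.1, 19.7]
gripper_width: 0.569
```

Run:
```python
from h import *
plan([.440,.0105,.030],83.3)
```

```text
t 13.95 p [0.4433 0.0105 0.0296] jaw 83.09 tilt [ 0.022 -0.028 -0.999] shift [-0.33 -0.04 -0.04] turn -0.20761426176426312 q7 [0.58, 0.63, -0.81, 2.2, 0.85, 0.65, 0.59] w 52.3 F [-6.1 -1.1 19.7]
```

Emit:
{"op": "arm_command", "data": {"increments": [[1, [0, 0, 0], 0], [1, [0, -2, 0], 0], [1, [0, -4, 0], 0], [1, [0, -4, 0], 0], [1, [0, -4, 0], 0], [1, [0, -2, 0], 0], [1, [0, 0, 0], 0]]}}

```text
time_s: 14.65
eef_pos: [0.4378, 0.016, 0.1934]
tool_rot: [0.715, -0.036, 0.047, -0.696]
wrist_force: [0.6, 0.2, -0.4]
gripper_width: 0.566
```

Run:
```python
from h import *
Rc=Ro.from_euler('z',np.radians(-7.4)).as_matrix();o=np.array([.6125,.1064,0]);g=Rc@[-.016,0,0]+o+[.003,0,0];print(g)
plan([g[0],g[1],.18],82.6)
c=cam('wrist')
for d in env.pinpoint('wrist','chock'):
    p,R,s=tool();px=np.array(d['xy'])*[560,420];print(d['p'],px.round(),(onz(px,p[2]-.0296,c)-p).round(4))
# top: shaft check
c=cam('top');im=c[0].copy()
for q in proj(np.array([[.02,y,.05] for y in (-.11,0,.11)])@Rc.T+o,c): cv2.circle(im,tuple(int(round(v)) for v in q),1,(255,0,0),-1)
save(cv2.resize(im[100:220,110:270],None,fx=4,fy=4,interpolation=2),'pics/t5.png')
```

```text
[0.59963326 0.10846073 0.        ]
t 14.65 p [0.4378 0.016  0.1934] jaw 83.24 tilt [ 0.015 -0.027 -1.   ] shift [14.96  1.33 11.11] turn 0.6423375126893518 q7 [0.89, 0.35, -1.16, 2.11, 0.44, 0.93, 0.93] w 52.1 F [ 0.6  0.2 -0.4]
0.81 [218. 245.] [-0.0025 -0.0399 -0.0296]
0.6 [281. 243.] [ 0.0002  0.     -0.0296]
```

View pics/t5.png

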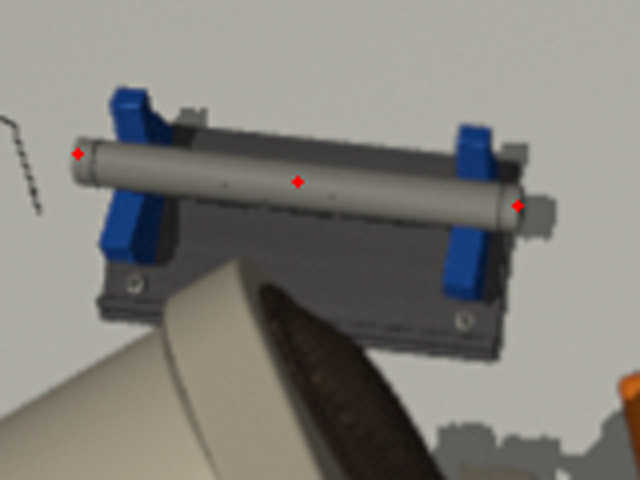

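The shaft lies in both Vs, centred on the predicted axis (mid about (298,182), both ends symmetric). Moving the chock over the channel.

Emit:
{"op": "arm_command", "data": {"increments": [[1, [3.7, 0, 2.8], 0], [1, [3.7, 0, 2.8], 0], [1, [3.7, 0, 2.8], 0], [1, [3.7, 0, 2.8], 0.6], [1, [0, 0, 0], 0], [1, [0, 0, 0], 0]]}}

```text
time_s: 15.4
eef_pos: [0.5933, 0.1047, 0.1704]
tool_rot: [0.718, -0.053, 0.044, -0.692]
wrist_force: [-0.7, -0.9, -1.6]
gripper_width: 0.568
```

Run:
```python
from h import *
plan([.598,.1085,.11],82.6)
```

```text
t 15.4 p [0.5933 0.1047 0.1704] jaw 82.16 tilt [-0.016 -0.036 -0.999] shift [0.49 6.01 0.67] turn -0.43969153008110595 q7 [0.43, 0.67, -0.95, 1.71, 0.63, 1.12, 0.71] w 52.3 F [-0.7 -0.9 -1.6]
```

Emit:
{"op": "arm_command", "data": {"increments": [[1, [0.3, 3, 0.4], -0.4], [1, [0.2, 3, 0.3], 0], [1, [0, 1, 0], 0], [1, [0, 0, 0], 0]]}}

```text
time_s: 15.8
eef_pos: [0.5931, 0.1068, 0.0934]
tool_rot: [0.72, -0.053, 0.037, -0.691]
wrist_force: [-0.5, -0.7, -1.4]
gripper_width: 0.562
```

Run:
```python
from h import *
plan([.598,.1085,.0376],82.6)
c=cam('wrist');im=c[0].copy();Rc=Ro.from_euler('z',np.radians(-7.4)).as_matrix();o=np.array([.6125,.1064,0])
for X in ([-.04,.05,.016],[-.04,-.05,.016],[-.016,.026,.008],[-.016,-.026,.008],[.008,.05,.05],[.008,-.05,.05]):
    cv2.circle(im,tuple(int(round(v)) for v in proj(Rc@np.array(X)+o,c)[0]),3,(255,0,0),-1)
save(im,'pics/w6.png')
```

```text
t 15.8 p [0.5931 0.1068 0.0934] jaw 82.7 tilt [-0.024 -0.039 -0.999] shift [0.57 5.56 0.46] turn 0.10239578593893839 q7 [0.38, 0.77, -0.88, 1.75, 0.72, 1.02, 0.66] w 51.7 F [-0.5 -0.7 -1.4]
```

View pics/w6.png

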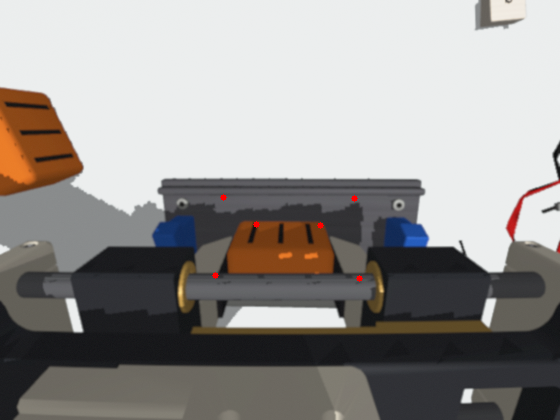

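The chock (about (280,250)) hangs over the channel, between the lip (row 190, top) and the shaft; the lip and channel projections are consistent. Lowering.

Emit:
{"op": "arm_command", "data": {"increments": [[1, [0.6, 1.5, 0.4], 0], [1, [0.2, 1.5, 0.2], 0], [1, [0.1, 1, 0], 0], [1, [0, 0, 0], 0]]}}

```text
time_s: 16.25
eef_pos: [0.6048, 0.1094, 0.0536]
tool_rot: [0.72, -0.052, 0.04, -0.691]
wrist_force: [0.2, -0.6, -1.0]
gripper_width: 0.571
```

Run:
```python
from h import *
plan([.598,.1085,.0376],82.6)
```

```text
t 16.25 p [0.6048 0.1094 0.0536] jaw 82.58 tilt [-0.019 -0.039 -0.999] shift [-0.64  1.62 -0.11] turn -0.022761439012143114 q7 [0.34, 0.83, -0.83, 1.73, 0.77, 0.97, 0.63] w 52.5 F [ 0.2 -0.6 -1. ]
```

Emit:
{"op": "arm_command", "data": {"increments": [[1, [-0.7, 0.3, -0.1], 0], [1, [-0.1, 0.4, 0], 0], [1, [0, 0.4, 0], 0], [1, [0, 0.1, 0], 0]]}}

```text
time_s: 16.65
eef_pos: [0.596, 0.1093, 0.0417]
tool_rot: [0.72, -0.051, 0.04, -0.691]
wrist_force: [0.6, -0.1, -0.2]
gripper_width: 0.567
```

Run:
```python
from h import *
plan([.598,.1085,.0376],82.6)
```

```text
t 16.65 p [0.596  0.1093 0.0417] jaw 82.59 tilt [-0.018 -0.039 -0.999] shift [ 0.22  0.41 -0.04] turn -0.007992181725526848 q7 [0.34, 0.84, -0.82, 1.76, 0.78, 0.94, 0.61] w 52.2 F [ 0.6 -0.1 -0.2]
```

Emit:
{"op": "arm_command", "data": {"increments": [[1, [0.2, 0.3, 0], 0], [1, [0, 0.25, 0], 0], [1, [0, 0.1, 0], 0]]}}

```text
time_s: 16.95
eef_pos: [0.5984, 0.1091, 0.0384]
tool_rot: [0.72, -0.051, 0.041, -0.691]
wrist_force: [-2.5, -1.6, 6.3]
gripper_width: 0.569
```

Run:
```python
from h import *
plan([.598,.1085,.0376],82.6)
```

```text
t 16.95 p [0.5984 0.1091 0.0384] jaw 82.59 tilt [-0.017 -0.041 -0.999] shift [-0.03  0.08 -0.06] turn -0.006414031944046883 q7 [0.33, 0.84, -0.82, 1.75, 0.79, 0.94, 0.6] w 52.4 F [-2.5 -1.6  6.3]
```

Contact on the plate at the expected height (0.0384). Releasing.

Emit:
{"op": "arm_command", "data": {"increments": [[-0.2, [0, 0.05, 0], 0], [-0.6, [0, 0.05, 0], 0], [-0.6, [0, 0.05, 0], 0], [-0.6, [0, 0.05, 0], 0], [-0.6, [0, 0.05, 0], 0], [-0.6, [0, 0, 0], 0], [-0.6, [0, -1, 0], 0], [-0.6, [0, -2, 0], 0]]}}

```text
time_s: 17.75
eef_pos: [0.5981, 0.1095, 0.0648]
tool_rot: [0.721, -0.052, 0.04, -0.69]
wrist_force: [0.3, 0.8, 0.2]
gripper_width: 0.803
```

Emit:
{"op": "arm_command", "data": {"increments": [[-0.6, [0, -4, 0], 0], [-0.6, [0, -4, 0], 0], [-0.6, [0, -4, 0], 0], [-0.6, [4, -3, -4], 0], [-0.6, [-4, -2, -4], 0], [-0.6, [-4, -1, -4], 0], [-0.6, [-4, 0, -4], 0], [-0.6, [-4, 0, -4], 0]]}}

```text
time_s: 18.55
eef_pos: [0.4732, -0.0356, 0.2592]
tool_rot: [0.717, -0.042, 0.04, -0.695]
wrist_force: [0.2, -1.1, 1.8]
gripper_width: 0.799
```

Emit:
{"op": "arm_command", "data": {"increments": [[-0.6, [-4, 0, -4], 0], [-0.6, [-4, 0, -4], 0], [-0.6, [0, 0, -4], 0], [-0.6, [0, 0, -4], 0], [-0.6, [0, 0, 0], 0]]}}

```text
time_s: 19.05
eef_pos: [0.3884, -0.1754, 0.2685]
tool_rot: [0.723, -0.045, 0.04, -0.689]
wrist_force: [-0.4, 0.3, 0.0]
gripper_width: 0.795
```

Run:
```python
from h import *
plan([.598,.1085,.0376],82.6)
Rc=Ro.from_euler('z',np.radians(-7.4)).as_matrix();o=np.array([.6125,.1064,0]);out=[]
for n,z0 in (('top',(130,100)),('scene',(115,180))):
    c=cam(n);im=c[0].copy()
    for d in env.pinpoint(n,'chock'):
        px=np.array(d['xy'])*[560,420];print(n,round(d['p'],2),px.round(),'cradle',(Rc.T@(onz(px,.008,c)-o)).round(4))
    B=np.array([[x,y,z] for z in (.05,) for x in (-.03,-.002) for y in (-.026,.026)]+[[.02,y,.05] for y in (-.11,.11)])
    for q in proj(B@Rc.T+o,c): cv2.circle(im,tuple(int(round(v)) for v in q),0,(0,255,0),-1)
    out.append(cv2.resize(im[z0[1]:z0[1]+120,z0[0]:z0[0]+130],(520,480),interpolation=2)[:,:400] if 0 else cv2.resize(im[z0[1]:z0[1]+120,z0[0]-10:z0[0]+120],(390,360),interpolation=2))
save(np.hstack(out),'pics/f.png')
```

```text
t 19.05 p [ 0.3884 -0.1754  0.2685] jaw 83.08 tilt [-0.011 -0.048 -0.999] shift [17.49 21.48 31.8 ] turn 0.4841311921248632 q7 [1.49, 0.15, -1.25, 2.04, 0.22, 1.06, 1.59] w 73.1 F [-0.4  0.3  0. ]
top 0.79 [278. 214.] cradle [-0.0905 -0.1999  0.008 ]
scene 0.94 [283. 242.] cradle [-0.0811 -0.1967  0.008 ]
scene 0.92 [181. 250.] cradle [-0.0208  0.0052  0.008 ]
```

View pics/f.png

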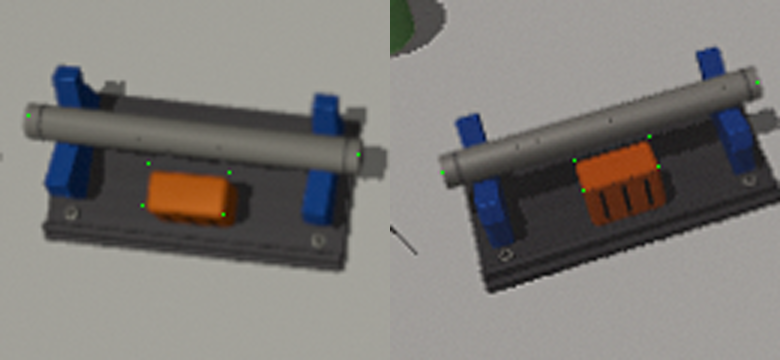

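```bash
python3 -c "
from plant import env
env.job_done()"
```

```text
the job is handed in; nothing more can be done
```

The steel shaft is lying in both V supports and the orange chock is standing in the channel in front of it. I handed the job in at about 19 s of the 48 s allowed; no verdict was reported.

- **Shaft:** I lowered it, still gripped, until the contact force changed sign, then let go. In the top and scene views after release it lies in both Vs. It was centred to within about 2 mm of the predicted seat.
- **Chock:** I used the smaller orange block. It measured 52 mm across the jaws; the look-alike is about 67 mm long. I gripped it across its end faces and set it on the plate between the lip and the shaft.
- **Last checks:** The final views show the chock upright and lined up with the cradle. It sits at cradle x of about -20 mm, roughly 4 mm nearer the lip than I aimed but well inside -30 to 0 mm. Its y is within about ±5 mm.
- **Disagreements:** My corner fit and the network differ on the chock's y, about -2 mm against +5 mm. In the last top view the network found only the look-alike, so the chock there was checked by eye against its predicted corners.
- **Rest of the scene:** I never moved the arm against the brass rod, but I did not measure its position again at the end. The arm finished clear of the cradle, with the wrist force near zero.

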